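# Seat a mould pin with the bench spring punch

## Task

Use the spring punch to drive the brass locating pin fully home, flush with the face of the wooden mould board: draw the striker back by its T-handle until the sear catches, without crushing the rubber buffer, and let go of it so that it stays cocked; then fire it by gently pressing the trip paddle. Keep the gripper off the mould board and its pin, do not disturb the pottery things lying around, and finish with the striker forward and the robot clear of everything.

Things in the scene. Friction and masses are not known exactly. Their poses are not given: they have to be found in the camera images.
- punch: bench spring punch fixed to the table: base plate 320 (x) x 170 (y) x 12 mm, y -115 to +55 mm. Origin on the table under the striker's line; x points along the blow, to the pin and board; drawing is towards -x; z up. A 16 mm rod runs along x at height 50 mm through a barrel (x 45 to 90, top 68 mm) and a rear bearing (x -108, top 70 mm), its tail sticking out behind
- mould_board: wooden mould board standing at the punch's +x end, 50 x 130 mm and 97 mm high, fixed. Origin and axes are those of the punch
- board_face (a point): the point of the board's face (face looks to the punch's -x) where the pin goes in; axes as the punch; 105 mm along x, 50 mm above the table
- pin_head (a point): middle of the outer face of the brass pin's 14 mm head; it starts 8 to 10 mm proud of the board's face and is home when it is flush with it. The pin is tight: some 20 N of friction; one full blow drives it home
- handle_grip (a point): middle of the T-handle's black cross bar, 16 mm thick, 60 mm long along the punch's y, 115 mm above the table, on a 12 mm post on the striker rod; at punch x = 20 mm minus the draw; axes as the punch. Grip it from above, fingers before and behind it; nothing within 70 mm along x is higher than 70 mm
- draw_handle: the T-handle as a solid (bar, post, clamp); its origin is a reference point, at the punch's origin at draw 0, moving with the striker. Behind it a collar with a cross pin is clamped on the rod, at a setting that differs every time and decides where the sear catches
- striker (a joint): draw of the striker along the punch's -x, m; 0 fully forward, 0.008 to 0.013 at the start (nose resting on the pin). Spring 180 N/m: 5 N at the start, 11 to 15 N cocked. The sear catches at a draw somewhere between 0.045 and 0.068. Let go once caught, the striker stays there
- buffer (a joint): squeeze of the rubber buffer before the rear bearing, m, 0 free; 5 N per mm. The collar meets it some 3 mm past the point where the sear catches; above 0.004 (20 N on top of the striker's spring) it is crushed
- paddle_top (a point): middle of the flat top of the black trip paddle, 40 (x) x 32 (y) mm, 75 mm above the table at rest, at punch x = -65 mm, y = -88 mm. It goes straight down, at most 13 mm; spring 4 N plus 0.3 N per mm, plus some friction when cocked; the sear lets go after about 7 to 9 mm, at roughly 5 to 9 N; springs back up when released
- trip: the trip (paddle, stem, arm, sear tooth beside the rod) as a solid; origin is a reference point, at the punch's origin when the paddle is up. During the draw the collar's cross pin climbs the tooth's ramp from about 22 to 7 mm before the catch (up to 9 N on top of the striker's spring), then slides over its flat top almost free, and the tooth springs up behind it
- bowl: loose white bowl, 110 mm wide, 60 mm high; origin under its middle
- jar: loose closed jar, 60 mm wide, 90 mm high; origin under its middle
- spatula: loose spatula lying flat; origin under its middle
- weight: loose small glazed weight with a stem, 56 mm wide, 50 mm high; origin under its middle

How it is judged:
By the outcome, as a careful person would: the job done as asked, in the order asked, and still so for the second after the job is handed in, with the robot touching nothing.
It also fails if it takes over 61 s, if anything falls off the work surface, if the arm or the gripper's body presses on something with over 40 N, if the wrist force passes 120 N, or if a joint passes its speed limit or range.

## Robot

A 7-joint arm with a two-finger parallel gripper is mounted at the origin on the work surface. World frame = base frame: x ahead of the robot, y to its left, z up, the work surface at z = 0. Lengths are in m, angles in rad, forces in N, time in s.
With the tool pointing down it reaches from about 0.4 to 0.75 m from the base axis. Payload 19.5 kg.
Tool frame: the origin (TCP) lies at the very end of the fingers, on their centre line; the grasp point (between the pads) lies 19 mm behind it (manip.grip_depth is the distance from the TCP to the grasp point, in m); z points along the fingers, y is the direction in which the jaws open and shut (so a half turn about z gives the same grasp; the last joint's range is limited). The gripper opens to 85 mm and grips with 20 to 120 N. Pads are 22 mm wide; open, the fingers measure 114 mm over their backs; the gripper's body (76 mm by 85 mm) begins 54 mm behind the grasp point. The pads swing forward as they close: fully open they stand 13 mm farther back than shut.
Start: joints at [-1.201, 0.707, -0.028, 1.485, 0.022, 0.951, -0.075], TCP at [0.23, 0.527, 0.231] pointing down, gripper open.
Joint ranges: [-2.71, 2.71], [-0.32, 2.16], [-1.57, 1.52], [0, 2.45], [-1.46, 4.6], [0, 2.02], [-2.83, 2.83]. Speed limits (rad/s): [1.89, 1.89, 2.57, 2.57, 3.01, 3.01, 3.01].

## Interface

Orientations are given as a unit quaternion [w, x, y, z].
In Python, from rig import manip gives the robot as it stands.
- The arm moves only by the tool carry_out, never from a script. Its argument "deltas" is a list of rows, each an object of numbers: "dx", "dy", "dz": the shift along the world's x, y, z in m; "turn": the turn about the world's z in degrees; "jaw": the opening, from 0 (shut) to 1 (fully open). A call has 1 to 12 rows; each row shifts and turns the pose as measured when the row begins; what a row does not reach is not made up. A row lasts 1/10 s, in which the tool goes at most 50 mm and 8.59 degrees, less where a joint would pass 70% of its speed; a pose out of reach is approached as far as the arm can. A call is refused whole if a number of a shift passes 0.05 or a number of a turn 8.59, either way. A call with a gripper value outside its range is refused whole. The fingers move at their own pace and stop on an object; "force" is the grip in N (left out, the last holds). Time passes only in rows, so rows that do not move let the fingers close. It gives the time, the measured TCP pose, the force and the opening at its end, in the units of the state.
- manip.observe(): the state, without advancing time (a new reading comes with each control period).
- manip.grab_frame(name): name is "scene" or "top" or "wrist"; returns the picture (384x512x3 uint8, red, green, blue); there is no depth.
- manip.camera_params(name): a dict with "camera_matrix" (3x3 intrinsics, pixels), "k1" (the pictures are not rectified: a ray, as slopes to the right and down, at radius r is drawn at 1 + k1 r^2 times it, then the intrinsics apply), "world_to_cam" (4x4, takes a point from world to camera coordinates). Camera axes: x right, y down, z forward; pixel columns grow to the right and rows downward; lengths in m; the calibration is good to about 2 mm. A picture is of the moment at which its call begins: read the wrist's pose just before it. camera_params takes no time and is no camera call; for the wrist camera it gives the pose at the moment of the call.
- manip.sign_off(): hands the job in, once; it reports no verdict.
Trained networks look in the newest picture that a camera, given by its name, has taken for a name from the list of things; names that differ only in an ending like _2 or _b are one class to them, and where a whole thing is asked for, a point or a joint stands for the part that bears it (a point fixed in the world has none). Each returns a list of dicts, best first, with "confidence" (0 to 1); they miss things now and then, are a little off and sometimes report something else, mostly with a low value. They report only what shows in the picture. A call takes as long as a camera call.
- manip.outline_of(query, camera): "region" (384x512 bool, what is visible of it) and "bbox" ([centre column, centre row, width, height] in pixels, round what is visible of it).
- manip.landmark_of(query, camera): "uv" ([column, row] in pixels: a listed point, or the origin of a listed thing).
The state is a dict: "t": time; "q": joint angles; "qd": joint speeds; "tau": joint torques, N m; "eef_pos": TCP position; "eef_rot": TCP orientation; "force": force on the tool from outside, world axes, zero at the start; "moment": the same for the moment, N m; "width": opening from 0.0 (shut) to 1.0 (fully open).
Only numpy, scipy, OpenCV 4.12 (cv2) and the standard library are available. Lean on these libraries where they do the work, as an engineer would, in place of code of your own. Each camera call takes 0.05 s, during which the arm holds its last target. There are 200 camera calls.

## Working session

There is one attempt and no reset: what is moved stays moved. The work goes in short steps, Python scripts to look and compute and a tool call to move; the robot and the scene stay as the last step left them, time stands still between calls to the robot, and variables do not carry over. Pictures are saved under pics/ and viewed, about 8 in all and at most 12, crops included, and the job is handed in when it is done.

Besides the shell and the picture viewer there is one more tool, called after "Call:" as name([rows], argument=value, ...), one row to a line, values as JSON. carry_out: Moves the arm, as the interface text tells. Its arguments: {"type":"object","properties":{"deltas":{"type":"array"},"force":{"type":"number"}},"required":["deltas"]}

```bash
mkdir -p pics; cat > h.py <<'E'
import numpy as np, cv2
from rig import manip
def cam(n):
    p=manip.camera_params(n); return np.array(p["camera_matrix"]),float(p["k1"]),np.array(p["world_to_cam"])
def ray(n,uv,c=None):
    K,k1,T=c or cam(n); d=np.linalg.solve(K,[uv[0],uv[1],1.])[:2]; s=d.copy()
    for _ in range(30): s=d/(1+k1*(s@s))
    R=T[:3,:3]; v=R.T@np.array([s[0],s[1],1]); return -R.T@T[:3,3], v/np.linalg.norm(v)
def at_z(n,uv,z,c=None):
    o,v=ray(n,uv,c); return o+v*(z-o[2])/v[2]
def proj(n,P,c=None):
    K,k1,T=c or cam(n); p=T[:3,:3]@np.asarray(P)+T[:3,3]; s=p[:2]/p[2]; s=s*(1+k1*(s@s)); return (K@[s[0],s[1],1])[:2]
def save(n,f):
    im=manip.grab_frame(n); cv2.imwrite(f"pics/{f}.png",im[:,:,::-1]); return im
E
python3 - <<'E'
from h import *
np.set_printoptions(precision=4,suppress=True)
a=save("scene","s0"); b=save("top","t0")
cv2.imwrite("pics/a0.png",cv2.resize(np.hstack([a,b])[:,:,::-1],(800,300),interpolation=cv2.INTER_AREA))
Z=dict(handle_grip=.115,paddle_top=.075,board_face=.05,pin_head=.05,punch=0,mould_board=0,draw_handle=0,trip=0,bowl=0,jar=0,spatula=0,weight=0)
for q,z in Z.items():
    for n in("scene","top"):
        for r in manip.landmark_of(q,n)[:2]:
            print(q,n,np.round(r["uv"],1),round(r["confidence"],2),at_z(n,r["uv"],z))
s=manip.observe();print(s["t"],s["eef_pos"],s["eef_rot"],s["width"],manip.grip_depth)
for n in("scene","top"): K,k,T=cam(n); print(n,K[0,0],k,-T[:3,:3].T@T[:3,3])
E
```

```text
handle_grip scene [262.  188.2] 0.75 [0.597  0.0798 0.115 ]
handle_grip top [240.9 183.8] 0.59 [0.6049 0.0837 0.115 ]
paddle_top scene [214.4 201. ] 0.86 [ 0.5292 -0.0105  0.075 ]
paddle_top top [234.7 150.1] 0.59 [0.693  0.1002 0.075 ]
paddle_top top [284.4 212. ] 0.52 [ 0.5376 -0.0226  0.075 ]
board_face top [235.7 148.7] 0.88 [0.7009 0.0988 0.05  ]
board_face top [281.8 210.6] 0.43 [ 0.5415 -0.0179  0.05  ]
pin_head top [303.9 161.3] 0.72 [ 0.6674 -0.0759  0.05  ]
punch scene [259.5 215.3] 0.7 [0.5886 0.0799 0.    ]
punch top [241.3 194.2] 0.59 [0.5868 0.0863 0.    ]
mould_board scene [187.8 274.7] 0.59 [ 0.6117 -0.156   0.    ]
draw_handle top [245.5 196.6] 0.77 [0.5803 0.0751 0.    ]
trip top [153.4 177.6] 0.62 [0.6329 0.3229 0.    ]
bowl top [158.3 178.9] 0.98 [0.6293 0.3096 0.    ]
jar scene [226.5 270.9] 0.97 [ 0.6609 -0.0812  0.    ]
jar scene [261.1 212.9] 0.4 [0.5855 0.0879 0.    ]
jar top [303.7 163.5] 0.71 [ 0.6685 -0.0817  0.    ]
spatula scene [280.  183.3] 0.87 [0.5435 0.1897 0.    ]
spatula top [204.3 210.2] 0.71 [0.5446 0.1852 0.    ]
spatula top [242.5 194. ] 0.19 [0.5873 0.0831 0.    ]
weight scene [187.3 275.3] 0.84 [ 0.6123 -0.1578  0.    ]
weight top [332.5 187.8] 0.73 [ 0.6026 -0.1582  0.    ]
1.3 [0.2301 0.5269 0.2313] [-0.      0.2044  0.9789 -0.0001] 1.0001538992407757 0.0187
scene 461.3213627731997 -0.14051800788332094 [ 1.1091 -0.3661  0.9379]
top 401.1234774243648 -0.07671588353105595 [0.5233 0.0537 1.0696]
```

View pics/t0.png

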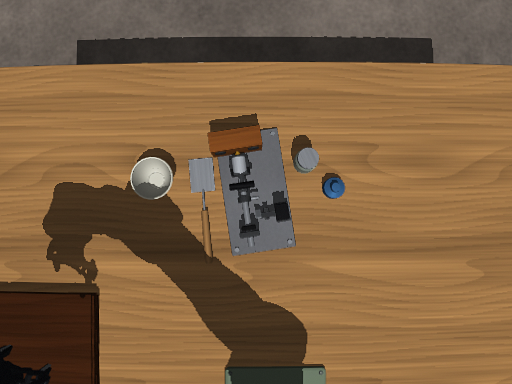

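View pics/s0.png

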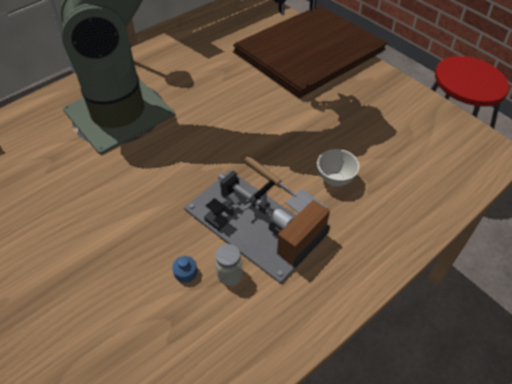

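The top view shows the punch with the board at its far end (235,138), the T-bar near (242,184), and the paddle at (282,206). The bowl is at (152,178), the spatula at (204,205), the jar at (307,160) and the weight at (334,187). The scene view agrees. Next I zoom in for an exact fit.

```bash
python3 - <<'E'
import cv2,numpy as np
b=cv2.imread("pics/t0.png")[110:262,200:305]; a=cv2.imread("pics/s0.png")[160:285,175:340]
b=cv2.resize(b,None,fx=3.9,fy=3.9,interpolation=cv2.INTER_CUBIC)
for i in range(0,105,10): cv2.line(b,(int(i*3.9),0),(int(i*3.9),6 if i%50 else 14),(0,255,255),1)
for i in range(0,152,10): cv2.line(b,(0,int(i*3.9)),(6 if i%50 else 14,int(i*3.9)),(0,255,255),1)
b=cv2.convertScaleAbs(b,alpha=1.8)
cv2.imwrite("pics/t0z.png",b)
E
```

```text
(no output)
```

View pics/t0z.png

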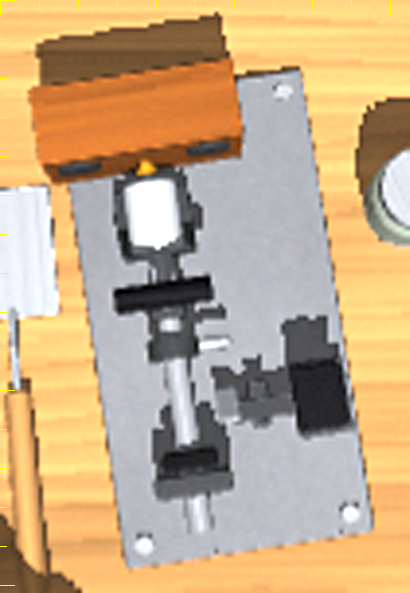

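```bash
cat > fit.py <<'E'
from h import *
from scipy.optimize import least_squares
np.set_printoptions(precision=4,suppress=True)
z=lambda u,v:np.array([u/3.9+200-.37,v/3.9+110-.37])
# (pixel, kind, local)
F=[(z(301,70),'p',(.32,-.115,.012)),(z(373,524),'p',(0,-.115,.012)),(z(129,566),'p',(0,.055,.012)),
(z(320,394),'f',(-.065,-.088,.075)),(z(232,60),'f',(.155,-.065,.097)),(z(31,90),'f',(.155,.065,.097)),
(z(212,282),'h',(.020+.008,-.03,.123)),(z(115,294),'h',(.028,.03,.123)),(z(212,299),'h',(.020-.008,-.03,.123)),(z(115,311),'h',(.012,.03,.123))]
c=cam("top")
def W(p,k,l):
    x=l[0]+(p[3] if k=='p' else -p[4] if k=='h' else 0); cs,sn=np.cos(p[2]),np.sin(p[2])
    return np.array([p[0]+cs*x-sn*l[1],p[1]+sn*x+cs*l[1],l[2]])
f=lambda p:np.concatenate([proj("top",W(p,k,l),c)-u for u,k,l in F])
r=least_squares(f,[.59,.085,.16,-.16,.01],loss='soft_l1')
P=r.x
if __name__=="__main__":
    print(P,np.degrees(P[2]));print(r.fun.reshape(-1,2))
    for n,k,l in(("handle",'h',(.02,0,.115)),("paddle",'f',(-.065,-.088,.075)),("pin",'f',(.096,0,.05))):
        w=W(P,k,l);print(n,w,"top",proj("top",w,c),"scene",proj("scene",w))
    cs,sn=np.cos(P[2]),np.sin(P[2]); 
    for n in("bowl","jar","weight","spatula"):
        for q in manip.landmark_of(n,"top")[:1]:
            d=at_z("top",q["uv"],0)[:2]-P[:2]; print(n,"punch",cs*d[0]+sn*d[1],-sn*d[0]+cs*d[1])
    q=manip.observe()["eef_rot"]; w,x,y,zz=q; print("tool y",2*(x*y-w*zz),1-2*(x*x+zz*zz))
E
python3 fit.py
```

```text
[ 0.5898  0.0801  0.1486 -0.1567  0.0098] 8.51274691680407
[[-0.0721 -1.5815]
 [ 0.6119  0.9156]
 [-0.8195  0.1654]
 [ 0.2745  0.9589]
 [ 0.0768 -0.5569]
 [-0.6171 -0.1929]
 [-0.3091 -1.5918]
 [-0.4697 -0.7897]
 [ 0.7292  0.703 ]
 [ 0.5418  1.5115]]
handle [0.5999 0.0816 0.115 ] top [241.7769 185.8808] scene [263.3832 188.5436]
paddle [ 0.5386 -0.0166  0.075 ] top [281.9558 211.6145] scene [214.7077 204.6847]
pin [0.6848 0.0943 0.05  ] top [237.4547 154.931 ] scene [290.7532 224.8293]
bowl punch 0.07299947161462292 0.22109240988230416
jar punch 0.05391202796621203 -0.17163392386940138
weight punch -0.02260315903766881 -0.23757974880579577
spatula punch -0.029149658214789632 0.11068642192384678
tool y 0.4002933167309594 0.9163870614075975
```

The fit matches both cameras: the handle is at about (0.600, 0.082), the yaw about 8.5°, and the paddle at about (0.539, -0.017). I start the approach at a safe height.

Call:
carry_out([
  {"dx": 0.03,"dy": -0.037,"turn": -4.8},
  {"dx": 0.03,"dy": -0.037,"turn": -4.8},
  {"dx": 0.03,"dy": -0.037,"turn": -4.8},
  {"dx": 0.03,"dy": -0.037,"turn": -4.8},
  {"dx": 0.03,"dy": -0.037,"turn": -4.8},
  {"dx": 0.03,"dy": -0.037,"turn": -4.8},
  {"dx": 0.03,"dy": -0.037,"turn": -4.8},
  {"dx": 0.03,"dy": -0.037,"turn": -4.8},
  {"dx": 0.03,"dy": -0.037,"turn": -4.8},
  {"dx": 0.03,"dy": -0.037,"turn": -4.8},
  {"dx": 0.03,"dy": -0.037,"turn": -4.8},
  {"dx": 0.0,"dy": 0.0},
], force=30)

```text
schema error: expected keys dx, dy, dz, turn, jaw
```

Call:
carry_out([
  {"dx": 0.03,"dy": -0.037,"dz": 0,"turn": -4.8,"jaw": 1},
  {"dx": 0.03,"dy": -0.037,"dz": 0,"turn": -4.8,"jaw": 1},
  {"dx": 0.03,"dy": -0.037,"dz": 0,"turn": -4.8,"jaw": 1},
  {"dx": 0.03,"dy": -0.037,"dz": 0,"turn": -4.8,"jaw": 1},
  {"dx": 0.03,"dy": -0.037,"dz": 0,"turn": -4.8,"jaw": 1},
  {"dx": 0.03,"dy": -0.037,"dz": 0,"turn": -4.8,"jaw": 1},
  {"dx": 0.03,"dy": -0.037,"dz": 0,"turn": -4.8,"jaw": 1},
  {"dx": 0.03,"dy": -0.037,"dz": 0,"turn": -4.8,"jaw": 1},
  {"dx": 0.03,"dy": -0.037,"dz": 0,"turn": -4.8,"jaw": 1},
  {"dx": 0.03,"dy": -0.037,"dz": 0,"turn": -4.8,"jaw": 1},
  {"dx": 0.03,"dy": -0.037,"dz": 0,"turn": -4.8,"jaw": 1},
  {"dx": 0,"dy": 0,"dz": 0,"turn": 0,"jaw": 1},
], force=30)

```text
t: 2.7
eef_pos: [0.5682, 0.1014, 0.2317]
eef_rot: [0.001, 0.632, 0.775, 0.002]
force: [-0.8, 1.2, 0.0]
width: 0.999
```

Call:
carry_out([
  {"dx": 0.015,"dy": -0.01,"dz": -0.01,"turn": -1.5,"jaw": 1},
  {"dx": 0.015,"dy": -0.01,"dz": -0.01,"turn": -1.5,"jaw": 1},
  {"dx": 0,"dy": 0,"dz": 0,"turn": 0,"jaw": 1},
])

```text
t: 3.0
eef_pos: [0.5997, 0.0792, 0.211]
eef_rot: [0.001, 0.654, 0.757, 0.002]
force: [-0.1, 0.3, -0.3]
width: 1.002
```

```bash
python3 - <<'E'
from h import *
np.set_printoptions(precision=4,suppress=True)
s=manip.observe();print(s["t"],s["eef_pos"],s["eef_rot"],s["force"])
c=cam("wrist"); a=save("wrist","w1")
for q,z in(("handle_grip",.115),("paddle_top",.075),("pin_head",.05),("board_face",.05)):
    for r in manip.landmark_of(q,"wrist")[:2]: print(q,r["uv"],r["confidence"],at_z("wrist",r["uv"],z,c))
E
```

```text
3.0 [0.5997 0.0792 0.211 ] [0.0014 0.6535 0.7569 0.0021] [-0.1196  0.3325 -0.2769]
handle_grip [256.0, 185.4] 0.74 [0.6034 0.0831 0.115 ]
paddle_top [189.5, 251.7] 0.65 [ 0.5405 -0.0215  0.075 ]
paddle_top [217.1, 71.5] 0.61 [0.5513 0.18   0.075 ]
pin_head [328.9, 168.1] 0.63 [0.689 0.097 0.05 ]
board_face [336.9, 168.1] 0.67 [0.6983 0.0984 0.05  ]
board_face [242.7, 163.9] 0.35 [0.5886 0.0872 0.05  ]
```

View pics/w1.png

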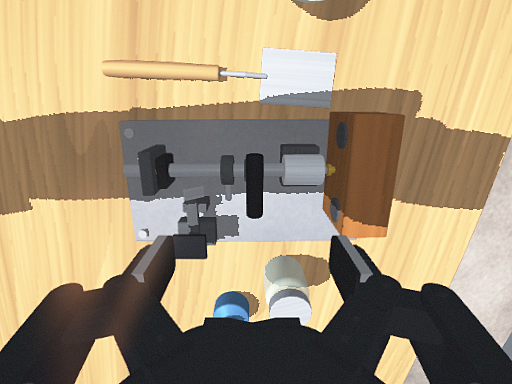

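The wrist view shows the bar centred between the fingers (254,185) and the rod level in the picture, so yaw is right. I descend and close next.

Call:
carry_out([
  {"dx": 0,"dy": 0.002,"dz": -0.035,"turn": 0.4,"jaw": 1},
  {"dx": 0,"dy": 0,"dz": -0.035,"turn": 0,"jaw": 1},
  {"dx": 0,"dy": 0,"dz": -0.025,"turn": 0,"jaw": 1},
  {"dx": 0,"dy": 0,"dz": -0.014,"turn": 0,"jaw": 0.7},
  {"dx": 0,"dy": 0,"dz": 0,"turn": 0,"jaw": 0.45},
  {"dx": 0,"dy": 0,"dz": 0,"turn": 0,"jaw": 0.4},
])

```text
t: 3.85
eef_pos: [0.5982, 0.0871, 0.1042]
eef_rot: [0.003, 0.647, 0.762, 0.006]
force: [0.1, -0.5, 0.1]
width: 0.513
```

```bash
python3 - <<'E'
from h import *
np.set_printoptions(precision=4,suppress=True)
s=manip.observe();print(s["t"],s["eef_pos"],s["eef_rot"],s["force"],s["width"])
c=cam("wrist"); a=save("wrist","w2")
for q,z in(("handle_grip",.115),):
    for r in manip.landmark_of(q,"wrist")[:2]: print(q,r["uv"],r["confidence"],at_z("wrist",r["uv"],z,c))
    for r in manip.outline_of("draw_handle","wrist")[:2]: print(r["bbox"],r["confidence"])
print(proj("wrist",s["eef_pos"],c), proj("wrist",np.array(s["eef_pos"])+[0,0,.019],c))
E
```

```text
3.85 [0.5982 0.0871 0.1042] [0.0029 0.6471 0.7624 0.0059] [ 0.0762 -0.5311  0.0826] 0.5132926952819505
handle_grip [258.2, 254.0] 0.94 [0.6021 0.0831 0.115 ]
[257.1, 250.2, 31.9, 113.6] 0.6
[252.1837 237.667 ] [252.7097 254.6516]
```

View pics/w2.png

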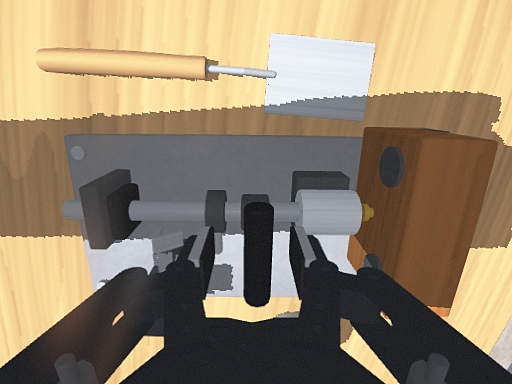

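The bar sits between the fingers at column 258, and the finger centre is about 253, so it lies about 4 mm towards +x. I make a small correction and close gently.

Call:
carry_out([
  {"dx": 0.0025,"dy": -0.004,"dz": -0.006,"turn": -0.5,"jaw": 0.4},
  {"dx": 0,"dy": 0,"dz": 0,"turn": 0,"jaw": 0.3},
  {"dx": 0,"dy": 0,"dz": 0,"turn": 0,"jaw": 0.25},
  {"dx": 0,"dy": 0,"dz": 0,"turn": 0,"jaw": 0.1},
  {"dx": 0,"dy": 0,"dz": 0,"turn": 0,"jaw": 0.1},
  {"dx": 0,"dy": 0,"dz": 0,"turn": 0,"jaw": 0.1},
], force=40)

```text
t: 4.6
eef_pos: [0.6023, 0.0826, 0.0996]
eef_rot: [0.004, 0.651, 0.759, 0.007]
force: [0.9, -0.4, -1.0]
width: 0.173
```

Call:
carry_out([
  {"dx": -0.004,"dy": -0.0006,"dz": 0,"turn": 0,"jaw": 0.1},
  {"dx": -0.004,"dy": -0.0006,"dz": 0,"turn": 0,"jaw": 0.1},
  {"dx": -0.004,"dy": -0.0006,"dz": 0,"turn": 0,"jaw": 0.1},
  {"dx": 0,"dy": 0,"dz": 0,"turn": 0,"jaw": 0.1},
], force=60)

```text
t: 5.0
eef_pos: [0.5917, 0.081, 0.0998]
eef_rot: [0.006, 0.651, 0.759, 0.009]
force: [7.2, -0.3, -5.8]
width: 0.161
```

Call:
carry_out([
  {"dx": -0.004,"dy": -0.0006,"dz": 0,"turn": 0,"jaw": 0.1},
  {"dx": 0,"dy": 0,"dz": 0,"turn": 0,"jaw": 0.1},
])

```text
t: 5.2
eef_pos: [0.5887, 0.0805, 0.0998]
eef_rot: [0.007, 0.651, 0.759, 0.01]
force: [5.6, 0.4, -6.9]
width: 0.16
```

Call:
carry_out([
  {"dx": -0.004,"dy": -0.0006,"dz": 0,"turn": 0,"jaw": 0.1},
  {"dx": 0,"dy": 0,"dz": 0,"turn": 0,"jaw": 0.1},
])

```text
t: 5.4
eef_pos: [0.5858, 0.0801, 0.0998]
eef_rot: [0.008, 0.651, 0.759, 0.011]
force: [7.4, 1.3, -8.3]
width: 0.164
```

Call:
carry_out([
  {"dx": -0.004,"dy": -0.0006,"dz": 0,"turn": 0,"jaw": 0.1},
  {"dx": 0,"dy": 0,"dz": 0,"turn": 0,"jaw": 0.1},
])

```text
t: 5.6
eef_pos: [0.583, 0.0797, 0.0998]
eef_rot: [0.01, 0.651, 0.759, 0.013]
force: [7.2, 0.2, -8.9]
width: 0.161
```

Call:
carry_out([
  {"dx": -0.005,"dy": -0.0007,"dz": -0.001,"turn": 0,"jaw": 0.1},
])

```text
t: 5.7
eef_pos: [0.5798, 0.0791, 0.0996]
eef_rot: [0.011, 0.651, 0.759, 0.014]
force: [8.5, 1.2, 16.5]
width: 0.165
```

Call:
carry_out([
  {"dx": -0.004,"dy": -0.0006,"dz": -0.001,"turn": 0,"jaw": 0.1},
])

```text
t: 5.8
eef_pos: [0.5775, 0.0788, 0.0996]
eef_rot: [0.013, 0.651, 0.759, 0.016]
force: [9.8, 1.9, 9.5]
width: 0.161
```

Call:
carry_out([
  {"dx": -0.004,"dy": -0.0006,"dz": 0,"turn": 0,"jaw": 0.1},
])

```text
t: 5.9
eef_pos: [0.5744, 0.0784, 0.0999]
eef_rot: [0.014, 0.651, 0.759, 0.017]
force: [10.1, 0.1, -18.2]
width: 0.164
```

Call:
carry_out([
  {"dx": -0.004,"dy": -0.0006,"dz": -0.0004,"turn": 0,"jaw": 0.1},
])

```text
t: 6.0
eef_pos: [0.5715, 0.0779, 0.0997]
eef_rot: [0.015, 0.651, 0.759, 0.018]
force: [10.3, 1.4, -3.8]
width: 0.169
```

Call:
carry_out([
  {"dx": -0.003,"dy": -0.0004,"dz": -0.0003,"turn": 0,"jaw": 0.1},
])

```text
t: 6.1
eef_pos: [0.5695, 0.0776, 0.0997]
eef_rot: [0.016, 0.65, 0.759, 0.019]
force: [11.0, 0.0, -5.3]
width: 0.167
```

Call:
carry_out([
  {"dx": -0.003,"dy": -0.0004,"dz": -0.0003,"turn": 0,"jaw": 0.1},
])

```text
t: 6.2
eef_pos: [0.5677, 0.0774, 0.0998]
eef_rot: [0.017, 0.65, 0.759, 0.021]
force: [11.3, 1.0, -5.6]
width: 0.162
```

```bash
python3 - <<'E'
from h import *
a=save("wrist","w3"); b=save("top","t3"); s=save("scene","s3")
b=cv2.resize(b[150:262,200:305],(360,384)); s=cv2.resize(s[160:260,185:315],(400,308),interpolation=cv2.INTER_CUBIC)
v=np.zeros((384,512+288,3),np.uint8); v[:,:512]=a; v[:222,512:]=cv2.resize(s,(288,222)); 
cv2.imwrite("pics/c3.png",cv2.convertScaleAbs(v[:,:,::-1],alpha=1.6))
E
```

```text
(no output)
```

View pics/c3.png

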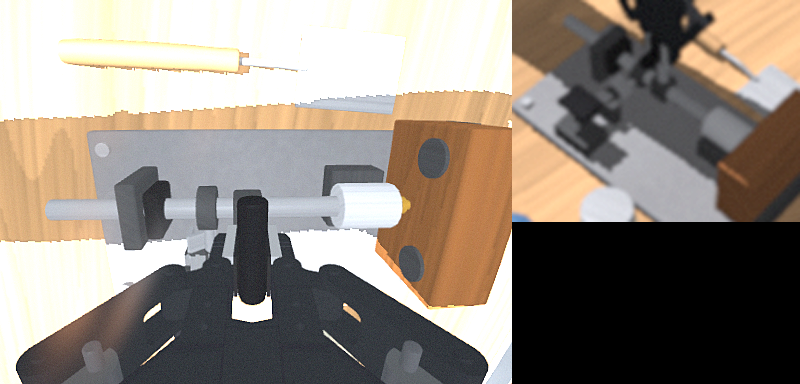

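The picture shows the collar at (207,205) and the front of the buffer at about column 170, a gap of roughly 14 mm. The pin head at (405,205) is still proud. I keep drawing in small steps.

Call:
carry_out([
  {"dx": -0.003,"dy": -0.0004,"dz": -0.0003,"turn": 0,"jaw": 0.1},
])

```text
t: 6.45
eef_pos: [0.5662, 0.0771, 0.0998]
eef_rot: [0.018, 0.65, 0.759, 0.022]
force: [15.0, 2.2, -6.6]
width: 0.165
```

Call:
carry_out([
  {"dx": -0.003,"dy": -0.0004,"dz": -0.0003,"turn": 0,"jaw": 0.1},
])

```text
t: 6.55
eef_pos: [0.5652, 0.077, 0.0998]
eef_rot: [0.02, 0.65, 0.759, 0.024]
force: [17.6, 2.0, -10.8]
width: 0.163
```

Call:
carry_out([
  {"dx": -0.003,"dy": -0.0004,"dz": -0.0003,"turn": 0,"jaw": 0.1},
])

```text
t: 6.65
eef_pos: [0.5642, 0.0768, 0.0998]
eef_rot: [0.022, 0.65, 0.759, 0.025]
force: [18.1, 1.7, -12.0]
width: 0.164
```

Call:
carry_out([
  {"dx": -0.005,"dy": -0.0007,"dz": -0.0005,"turn": 0,"jaw": 0.1},
])

```text
t: 6.75
eef_pos: [0.5617, 0.0765, 0.0998]
eef_rot: [0.024, 0.65, 0.759, 0.027]
force: [18.7, 1.7, -8.3]
width: 0.164
```

Call:
carry_out([
  {"dx": -0.005,"dy": -0.0007,"dz": -0.0005,"turn": 0,"jaw": 0.1},
])

```text
t: 6.85
eef_pos: [0.5592, 0.076, 0.0998]
eef_rot: [0.026, 0.65, 0.759, 0.03]
force: [21.0, 2.3, -10.3]
width: 0.162
```

Call:
carry_out([
  {"dx": -0.004,"dy": -0.0006,"dz": -0.0005,"turn": 0,"jaw": 0.1},
])

```text
t: 6.95
eef_pos: [0.5577, 0.0758, 0.0998]
eef_rot: [0.028, 0.65, 0.759, 0.032]
force: [21.0, 2.0, -11.7]
width: 0.166
```

Call:
carry_out([
  {"dx": -0.004,"dy": -0.0006,"dz": -0.0005,"turn": 0,"jaw": 0.1},
])

```text
t: 7.05
eef_pos: [0.5564, 0.0756, 0.0999]
eef_rot: [0.031, 0.65, 0.759, 0.034]
force: [22.9, 3.7, -0.9]
width: 0.162
```

Call:
carry_out([
  {"dx": -0.004,"dy": -0.0006,"dz": -0.0005,"turn": 0,"jaw": 0.1},
])

```text
t: 7.15
eef_pos: [0.5555, 0.0755, 0.1004]
eef_rot: [0.033, 0.65, 0.759, 0.037]
force: [24.9, 3.2, -7.8]
width: 0.161
```

Call:
carry_out([
  {"dx": -0.004,"dy": -0.0006,"dz": -0.0005,"turn": 0,"jaw": 0.1},
])

```text
t: 7.25
eef_pos: [0.554, 0.0753, 0.1005]
eef_rot: [0.035, 0.649, 0.759, 0.04]
force: [16.5, 1.5, -17.1]
width: 0.163
```

The force fell from 25 N to 16.5 N, so the ramp is passed at x≈0.5545. The catch should come near 0.547–0.548, the buffer near 0.5445.

Call:
carry_out([
  {"dx": -0.004,"dy": -0.0006,"dz": -0.0008,"turn": 0,"jaw": 0.1},
])

```text
t: 7.35
eef_pos: [0.5523, 0.075, 0.1004]
eef_rot: [0.037, 0.649, 0.758, 0.042]
force: [16.1, 1.7, -3.5]
width: 0.167
```

Call:
carry_out([
  {"dx": -0.003,"dy": -0.0004,"dz": -0.0006,"turn": 0,"jaw": 0.1},
])

```text
t: 7.45
eef_pos: [0.5515, 0.0749, 0.1005]
eef_rot: [0.039, 0.649, 0.758, 0.044]
force: [15.9, 1.9, -8.3]
width: 0.161
```

Call:
carry_out([
  {"dx": -0.003,"dy": -0.0004,"dz": -0.0006,"turn": 0,"jaw": 0.1},
])

```text
t: 7.55
eef_pos: [0.5506, 0.0747, 0.1005]
eef_rot: [0.041, 0.649, 0.758, 0.046]
force: [14.6, 1.6, -7.4]
width: 0.165
```

Call:
carry_out([
  {"dx": -0.004,"dy": -0.0006,"dz": -0.0006,"turn": 0,"jaw": 0.1},
])

```text
t: 7.65
eef_pos: [0.5487, 0.0744, 0.1005]
eef_rot: [0.043, 0.649, 0.758, 0.048]
force: [13.0, 2.7, -4.3]
width: 0.161
```

Call:
carry_out([
  {"dx": -0.004,"dy": -0.0006,"dz": -0.0006,"turn": 0,"jaw": 0.1},
])

```text
t: 7.75
eef_pos: [0.5467, 0.0741, 0.1005]
eef_rot: [0.045, 0.649, 0.758, 0.049]
force: [15.4, 2.5, -5.4]
width: 0.164
```

Call:
carry_out([
  {"dx": -0.003,"dy": -0.0004,"dz": -0.0006,"turn": 0,"jaw": 0.1},
])

```text
t: 7.85
eef_pos: [0.5456, 0.074, 0.1005]
eef_rot: [0.047, 0.649, 0.758, 0.051]
force: [15.1, 2.4, -6.3]
width: 0.165
```

Call:
carry_out([
  {"dx": -0.003,"dy": -0.0004,"dz": -0.0006,"turn": 0,"jaw": 0.1},
])

```text
t: 7.95
eef_pos: [0.5447, 0.0739, 0.1005]
eef_rot: [0.048, 0.649, 0.758, 0.053]
force: [17.8, 1.6, -7.4]
width: 0.168
```

Call:
carry_out([
  {"dx": -0.003,"dy": -0.0004,"dz": -0.0006,"turn": 0,"jaw": 0.1},
])

```text
t: 8.05
eef_pos: [0.5441, 0.0738, 0.1006]
eef_rot: [0.05, 0.648, 0.758, 0.055]
force: [20.7, 1.9, -10.7]
width: 0.164
```

The force is up about 5 N over the spring, so the collar has reached the buffer, squeezed about 1 mm, and the sear point is passed. I ease forward and see whether the sear takes the load.

Call:
carry_out([
  {"dx": 0.002,"dy": 0.0003,"dz": -0.0005,"turn": 0,"jaw": 0.1},
])

```text
t: 8.15
eef_pos: [0.5478, 0.0743, 0.1006]
eef_rot: [0.052, 0.648, 0.757, 0.057]
force: [14.0, 1.4, -8.4]
width: 0.163
```

Call:
carry_out([
  {"dx": 0.002,"dy": 0.0003,"dz": -0.0005,"turn": 0,"jaw": 0.1},
])

```text
t: 8.25
eef_pos: [0.5497, 0.0745, 0.1003]
eef_rot: [0.052, 0.648, 0.757, 0.057]
force: [-13.9, -1.6, 20.2]
width: 0.163
```

Call:
carry_out([
  {"dx": 0.001,"dy": 0.0001,"dz": -0.0005,"turn": 0,"jaw": 0.1},
])

```text
t: 8.35
eef_pos: [0.5498, 0.0745, 0.1003]
eef_rot: [0.051, 0.648, 0.757, 0.056]
force: [-13.1, -0.8, 25.1]
width: 0.162
```

The force flipped to -13 N with no motion: the sear carries the striker. I relax and let go.

Call:
carry_out([
  {"dx": -0.0008,"dy": -0.0001,"dz": 0.0008,"turn": 0,"jaw": 0.162},
  {"dx": 0,"dy": 0,"dz": 0,"turn": 0,"jaw": 0.3},
  {"dx": 0,"dy": 0,"dz": 0,"turn": 0,"jaw": 0.6},
  {"dx": 0,"dy": 0,"dz": 0,"turn": 0,"jaw": 0.6},
  {"dx": 0,"dy": 0,"dz": 0,"turn": 0,"jaw": 0.6},
])

```text
t: 8.85
eef_pos: [0.5482, 0.0745, 0.1013]
eef_rot: [0.051, 0.648, 0.758, 0.056]
force: [0.1, -0.7, 0.4]
width: 0.6
```

```bash
python3 - <<'E'
from h import *
np.set_printoptions(precision=4,suppress=True)
s=manip.observe();print(s["t"],s["eef_pos"],s["eef_rot"],s["force"],s["width"])
c=cam("wrist"); a=save("wrist","w4")
for r in manip.landmark_of("handle_grip","wrist")[:2]: print(r["uv"],r["confidence"],at_z("wrist",r["uv"],.115,c))
cv2.imwrite("pics/w4b.png",cv2.convertScaleAbs(a[:,:,::-1],alpha=1.5))
E
```

```text
8.85 [0.5482 0.0745 0.1013] [0.0508 0.6484 0.7575 0.0558] [ 0.1257 -0.7006  0.3605] 0.5999878303560289
[255.6, 251.4] 0.56 [0.5483 0.0733 0.115 ]
```

View pics/w4b.png

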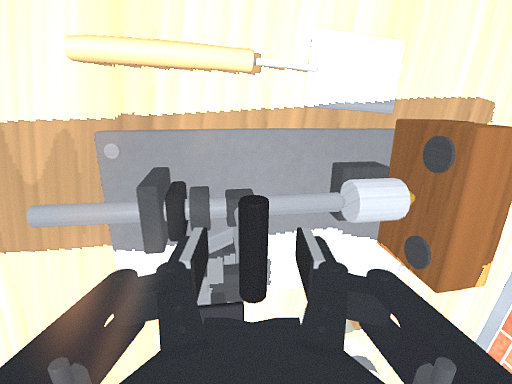

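Cocked and released: the bar (254,248) stands free between the open fingers (inner faces at about columns 208 and 300), the collar is just ahead of the buffer, and force reads 0. I rise, then go over the paddle with the jaws shut.

Call:
carry_out([
  {"dx": 0,"dy": 0,"dz": 0.02,"turn": 0,"jaw": 0.6},
  {"dx": 0,"dy": 0,"dz": 0.035,"turn": 0,"jaw": 0.6},
  {"dx": 0,"dy": 0,"dz": 0.035,"turn": 0,"jaw": 0.6},
  {"dx": 0,"dy": -0.02,"dz": 0,"turn": 0,"jaw": 0.3},
  {"dx": -0.003,"dy": -0.035,"dz": 0,"turn": 0,"jaw": 0},
  {"dx": -0.003,"dy": -0.025,"dz": 0,"turn": 0,"jaw": 0},
  {"dx": 0,"dy": -0.01,"dz": 0,"turn": 0,"jaw": 0},
  {"dx": 0,"dy": 0,"dz": 0,"turn": 0,"jaw": 0},
  {"dx": 0,"dy": 0,"dz": 0,"turn": 0,"jaw": 0},
], force=40)

```text
t: 9.85
eef_pos: [0.5415, -0.0166, 0.195]
eef_rot: [0.051, 0.647, 0.758, 0.056]
force: [-0.0, 0.3, -0.0]
width: -0.001
```

```bash
python3 - <<'E'
from h import *
np.set_printoptions(precision=4,suppress=True)
s=manip.observe();print(s["t"],s["eef_pos"],s["eef_rot"],s["force"],s["width"])
for n in("wrist","top","scene"):
    c=cam(n); a=save(n,n+"5")
    for q,z in (("handle_grip",.115),("paddle_top",.075)):
        for r in manip.landmark_of(q,n)[:2]: print(n,q,r["uv"],r["confidence"],at_z(n,r["uv"],z,c))
    if n=="wrist": print(proj(n,[.539,-.0185,.075],c),proj(n,s["eef_pos"],c)); cv2.imwrite("pics/w5b.png",cv2.convertScaleAbs(a[:,:,::-1],alpha=1.6))
E
```

```text
9.85 [ 0.5415 -0.0166  0.195 ] [0.0506 0.6475 0.7583 0.0561] [-0.008   0.3401 -0.0046] -0.0008379903704981948
wrist handle_grip [260.6, 85.1] 0.89 [0.5462 0.0755 0.115 ]
wrist paddle_top [233.2, 181.4] 0.91 [ 0.5406 -0.0167  0.075 ]
[231.3788 182.9519] [251.9316 237.5461]
top handle_grip [332.6, 188.3] 0.6 [ 0.5929 -0.1357  0.115 ]
top handle_grip [245.5, 206.8] 0.5 [0.5499 0.0729 0.115 ]
scene handle_grip [245.4, 175.5] 0.74 [0.5421 0.0751 0.115 ]
scene paddle_top [215.7, 203.2] 0.92 [ 0.5365 -0.0121  0.075 ]
```

View pics/w5b.png

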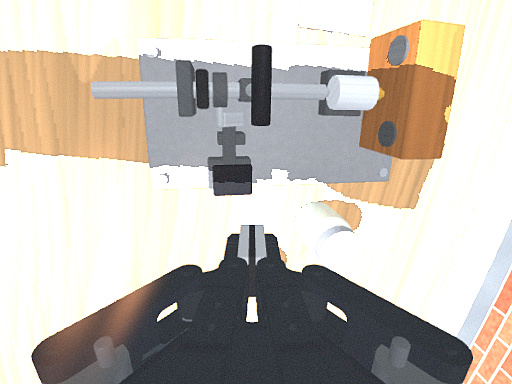

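The striker is still cocked (handle at x≈0.546). The paddle is at (233,180), about (0.540, -0.0165), right below the shut fingertips. I go down.

Call:
carry_out([
  {"dx": -0.001,"dy": 0,"dz": -0.035,"turn": 0,"jaw": 0},
  {"dx": 0,"dy": 0,"dz": -0.035,"turn": 0,"jaw": 0},
  {"dx": 0,"dy": 0,"dz": -0.022,"turn": 0,"jaw": 0},
  {"dx": 0,"dy": 0,"dz": -0.01,"turn": 0,"jaw": 0},
  {"dx": 0,"dy": 0,"dz": 0,"turn": 0,"jaw": 0},
])

```text
t: 10.8
eef_pos: [0.5412, -0.0167, 0.0908]
eef_rot: [0.052, 0.647, 0.758, 0.057]
force: [0.1, 0.1, 0.7]
width: 0.0
```

Call:
carry_out([
  {"dx": 0,"dy": 0,"dz": -0.005,"turn": 0,"jaw": 0},
  {"dx": 0,"dy": 0,"dz": -0.005,"turn": 0,"jaw": 0},
  {"dx": 0,"dy": 0,"dz": -0.003,"turn": 0,"jaw": 0},
])

```text
t: 11.1
eef_pos: [0.5424, -0.0166, 0.0794]
eef_rot: [0.053, 0.647, 0.758, 0.058]
force: [0.5, 0.5, -0.3]
width: 0.003
```

Call:
carry_out([
  {"dx": 0,"dy": 0,"dz": -0.002,"turn": 0,"jaw": 0},
  {"dx": 0,"dy": 0,"dz": -0.002,"turn": 0,"jaw": 0},
])

```text
t: 11.3
eef_pos: [0.5428, -0.0166, 0.0757]
eef_rot: [0.054, 0.647, 0.758, 0.059]
force: [-1.1, -0.7, 5.2]
width: -0.002
```

Call:
carry_out([
  {"dx": 0,"dy": 0,"dz": -0.002,"turn": 0,"jaw": 0},
  {"dx": 0,"dy": 0,"dz": -0.002,"turn": 0,"jaw": 0},
])

```text
t: 11.5
eef_pos: [0.5429, -0.0167, 0.0724]
eef_rot: [0.054, 0.647, 0.758, 0.059]
force: [-2.4, -0.3, 9.4]
width: -0.001
```

Call:
carry_out([
  {"dx": 0,"dy": 0,"dz": -0.002,"turn": 0,"jaw": 0},
  {"dx": 0,"dy": 0,"dz": -0.0015,"turn": 0,"jaw": 0},
])

```text
t: 11.7
eef_pos: [0.5431, -0.0167, 0.0691]
eef_rot: [0.054, 0.647, 0.758, 0.059]
force: [-0.5, -1.3, 4.8]
width: -0.0
```

Call:
carry_out([
  {"dx": 0,"dy": 0,"dz": -0.002,"turn": 0,"jaw": 0},
])

```text
t: 11.8
eef_pos: [0.5431, -0.0167, 0.0672]
eef_rot: [0.055, 0.647, 0.758, 0.059]
force: [-1.8, -0.5, 5.9]
width: -0.001
```

```bash
python3 - <<'E'
from h import *
np.set_printoptions(precision=4,suppress=True)
for n in("wrist","scene","top"):
    c=cam(n); a=save(n,n+"6")
    for r in manip.landmark_of("handle_grip",n)[:2]: print(n,r["uv"],r["confidence"],at_z(n,r["uv"],.115,c))
E
```

```text
wrist [479.3, 74.5] 0.67 [0.6114 0.0846 0.115 ]
scene [268.3, 191.0] 0.53 [0.6127 0.0855 0.115 ]
top [239.6, 178.8] 0.59 [0.6169 0.0867 0.115 ]
```

It fired: the handle is at x≈0.611, about 10 mm further forward than at the start. I lift clear and check the pin.

Call:
carry_out([
  {"dx": 0,"dy": 0,"dz": 0.01,"turn": 0,"jaw": 0},
  {"dx": 0,"dy": 0,"dz": 0.03,"turn": 0,"jaw": 0},
  {"dx": 0,"dy": 0,"dz": 0.04,"turn": 0,"jaw": 0},
  {"dx": 0,"dy": 0,"dz": 0.04,"turn": 0,"jaw": 0},
  {"dx": 0,"dy": 0,"dz": 0.03,"turn": 0,"jaw": 0},
  {"dx": -0.02,"dy": 0,"dz": 0.02,"turn": 0,"jaw": 0},
  {"dx": -0.03,"dy": 0.02,"dz": 0,"turn": 0,"jaw": 0},
  {"dx": 0,"dy": 0.02,"dz": 0,"turn": 0,"jaw": 0},
  {"dx": 0,"dy": 0,"dz": 0,"turn": 0,"jaw": 0},
])

```text
t: 13.0
eef_pos: [0.4895, 0.0239, 0.2492]
eef_rot: [0.055, 0.648, 0.757, 0.061]
force: [0.9, -0.6, 0.0]
width: -0.001
```

```bash
python3 - <<'E'
from h import *
from fit import P,W
np.set_printoptions(precision=4,suppress=True)
s=manip.observe();print(s["t"],s["eef_pos"],s["force"])
I={}
for n in("wrist","scene","top"):
    c=cam(n); I[n]=save(n,n+"7")
    for q,z in (("handle_grip",.115),("paddle_top",.075),("pin_head",.05),("bowl",0),("jar",0),("weight",0),("spatula",0)):
        for r in manip.landmark_of(q,n)[:1]: print(n,q,np.round(r["uv"],1),round(r["confidence"],2),at_z(n,r["uv"],z,c))
b=lambda im:cv2.resize(im,(400,300),interpolation=cv2.INTER_CUBIC)
u,v=proj("wrist",W(P,'f',(.098,0,.05))).astype(int); print(u,v)
u=min(max(u,60),452);v=min(max(v,45),339)
w=I["wrist"]; s0=cv2.imread("pics/t0.png")[:,:,::-1]
V=np.vstack([np.hstack([b(w),b(w[v-45:v+45,u-60:u+60])]),np.hstack([b(I["top"][130:175,210:270]),b(s0[130:175,210:270])])])
cv2.imwrite("pics/c7.png",cv2.convertScaleAbs(V[:,:,::-1],alpha=1.5))
E
```

```text
13.0 [0.4895 0.0239 0.2492] [ 0.9365 -0.5785  0.021 ]
wrist handle_grip [346.6 135.6] 0.71 [0.6094 0.0858 0.115 ]
wrist paddle_top [263.3 205.9] 0.8 [ 0.5408 -0.0194  0.075 ]
wrist jar [322.  231.4] 0.69 [ 0.6729 -0.0841  0.    ]
wrist weight [279.5 266.4] 0.52 [ 0.6099 -0.1567  0.    ]
wrist spatula [277.4  44.2] 0.75 [0.5412 0.1877 0.    ]
scene handle_grip [267.6 192. ] 0.81 [0.6139 0.0823 0.115 ]
scene paddle_top [214.5 204. ] 0.86 [ 0.5366 -0.0157  0.075 ]
scene bowl [334.9 178.5] 0.69 [ 0.6262  0.3142 -0.    ]
scene jar [230.2 272.3] 0.73 [ 0.6693 -0.0769  0.    ]
scene weight [186.6 274.4] 0.65 [ 0.6093 -0.1577  0.    ]
scene spatula [282.7 184.5] 0.9 [0.5512 0.1924 0.    ]
top handle_grip [241.  180.5] 0.65 [0.6128 0.0834 0.115 ]
top paddle_top [282.2 210.1] 0.57 [ 0.5423 -0.0172  0.075 ]
top pin_head [235.6 148.1] 0.63 [0.7025 0.099  0.05  ]
top bowl [155.  177.6] 0.93 [0.6329 0.3186 0.    ]
top weight [335.  185.2] 0.69 [ 0.6096 -0.1651  0.    ]
top spatula [206.  208.6] 0.78 [0.5488 0.1807 0.    ]
375 129
```

View pics/c7.png

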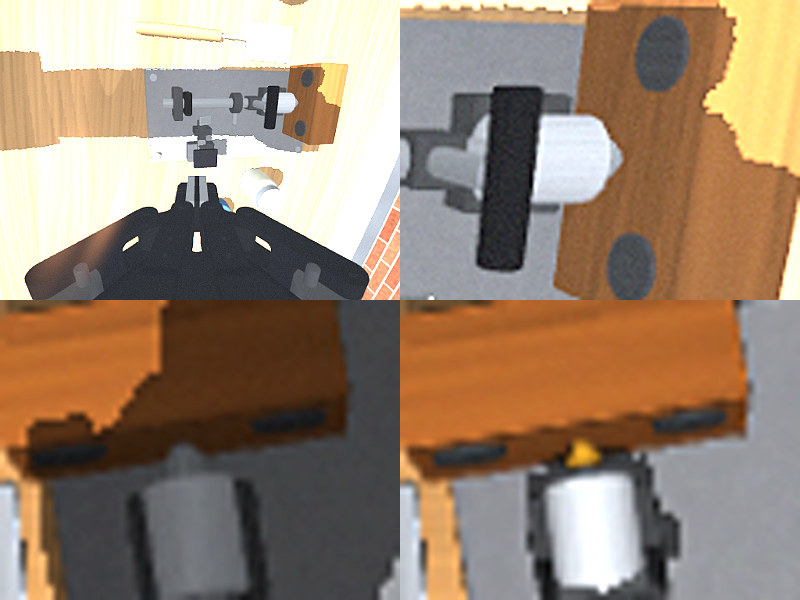

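The nose reaches the board face, and no brass shows any more where the first picture had a proud pin. The handle sits at its draw-0 place, the paddle is back up and the loose things are where they were.

```bash
python3 -c "
from rig import manip
print(manip.observe()['force']); print(manip.sign_off())"
```

```text
[ 0.0380897  -0.65281033  0.42560629]
the job is handed in; nothing more can be done
None
```

The pin looks driven home and the job is handed in at about 13 s. No verdict was reported.

- **Draw:** I drew the striker back by the T-handle through the sear ramp, where the force peaked at about 25 N. I stopped when the collar met the rubber buffer. From the extra force (about 5 N) I put the squeeze at about 1 mm, against the 4 mm limit.
- **Cocking:** Easing forward, the load flipped to -13 N with no motion, so the sear had it. I let go, and the striker stayed cocked.
- **Firing:** I pressed the trip paddle gently. The highest reading was 9.4 N, before the sear let go about 8 mm down.

**Last checks:**
- **Pin and striker:** The handle is at x of about 0.609 to 0.614 m, where a draw of 0 puts it (0.610 m). The striker's nose reaches the board face and no brass shows. I judged flushness from the pictures and the striker's position, because the nose hides the pin.
- **Surroundings:** The paddle is back up. The bowl, jar, weight and spatula agree with their first positions to within about 1 cm, the scatter of the networks' readings. The jar was not found in the last top view, but the other two cameras showed it in place.
- **Robot:** The tool is about 0.25 m above the table with under 1 N on it. It had crept to a tilt of about 9° under load, which did no harm.

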